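Hold the sprung locker lid for oiling

ROBOT

A 6-joint arm with a two-finger parallel gripper is mounted at the origin on the work surface. World frame = base frame: x ahead of the robot, y to its left, z up, the work surface at z = 0. Lengths are in m, angles in rad, forces in N, time in s.
With the tool pointing down it reaches from about 0.3 to 0.875 m from the base axis. Payload 6.4 kg.
Tool frame: the origin (TCP) lies at the centre of the arm's flange, where the gripper is bolted on; the fingertips stand 173 mm ahead of it and the grasp point (between the pads) lies 155 mm ahead of it; z points along the fingers, x is the direction in which the jaws open and shut, and the axes are right-handed (so a half turn about z gives the same grasp; the last joint's range is limited). The gripper opens to 85 mm and grips with 20 to 120 N. Pads are 22 mm wide; open, the fingers measure 114 mm over their backs; the gripper's body (76 mm by 85 mm) begins 54 mm behind the grasp point. The pads swing forward as they close: fully open they stand 13 mm farther back than shut.
Start: joints at [-1.484, 0.181, 1.607, -0, 1.354, -0.206], TCP at [0.166, -0.551, 0.405] pointing down, gripper open.
Joint ranges: [-2.99, 2.99], [-0.89, 2.07], [0.3, 2.58], [-1.14, 4.28], [0, 2.63], [-3.12, 3.12]. Speed limits (rad/s): [2.57, 2.57, 3.01, 3.14, 3.14, 3.14].

INTERFACE

Orientations are given as a unit quaternion [w, x, y, z].
In Python, from bench import ctrl gives the robot as it stands. The module is installed in compiled form; this text tells all that it offers.
- The arm moves only by the tool move_arm, never from a script. Its argument "moves" is a list of rows, each an object of numbers: "gripper": the opening in per cent of the stroke, from 0 (shut) to 100 (fully open); "x", "y", "z": the shift along the tool's x, y, z in cm; "roll": the turn about the tool's z in degrees. In form: [{"gripper": .., "x": .., "y": .., "z": .., "roll": ..}, ...]. A call has 1 to 5 rows; each row shifts and turns the commanded pose from where the row before left it, along the tool's axes as they then stand; what a row does not reach is not made up. A row lasts 1/8 s, in which the tool goes at most 62.5 mm and 10.7 degrees, less where a joint would pass 70% of its speed; a pose out of reach is approached as far as the arm can. A call is refused whole if a number of a shift passes 6.25 or a number of a turn 10.7, either way. A call with a gripper value outside its range is refused whole. The fingers move at their own pace and stop on an object; the grip force is fixed at half the most. Time passes only in rows, so rows that do not move let the fingers close. It gives the time, the measured TCP pose, the force and the opening at its end, in the units of the state.
- ctrl.get_obs(): the state, without advancing time (a new reading comes with each control period).
- ctrl.camera(name): name is "scene" or "side" or "wrist"; returns a dict with "img" (384x512x3 uint8, red, green, blue), "fx", "fy", "cx", "cy" (pixels), "world_from_camera" (4x4, takes a point from camera to world coordinates); the wrist camera has in their place "tool_from_camera" (4x4, takes a point from camera to tool coordinates, whose origin is the TCP and whose axes are the tool frame's). Camera axes: x right, y up, looking along -z (the intrinsics and any distortion apply to the point x, -y, -z); pixel columns grow to the right and rows downward; lengths in m; the calibration is good to about 2 mm. The wrist camera is an equidistant fisheye: a pixel r from the principal point sees the ray r / f radians off the axis. A picture is of the moment at which its call begins: read the wrist's pose just before it. There is no depth.
- ctrl.hand_in(): hands the job in, once; it reports no verdict.
The state is a dict: "time_s": time; "q": joint angles; "dq": joint speeds; "joint_efforts": joint torques, N m; "eef_pos": TCP position; "eef_rot": TCP orientation; "wrist_force": force on the tool from outside, world axes, zero at the start; "torque": the same for the moment, N m; "opening": opening from 0.0 (shut) to 1.0 (fully open).
Only numpy, scipy, OpenCV 4.12 (cv2) and the standard library are available. Lean on these libraries where they do the work, as an engineer would, in place of code of your own. Each camera call takes 0.05 s, during which the arm holds its last target. There are 200 camera calls.

TASK

A colleague is about to oil the hinge of the blade locker. First lift the loose cap straight off the spray can and set it fully down into the round cap holder, leaving the can standing where it is; then raise the locker's sprung lid until it is past its balance point, ease it back and hold it still just below the balance point, never letting it fly open or slam. Finish while still holding the lid there, and leave the other things on the bench alone.

Things in the scene. Friction and masses are not known exactly. Their poses are not given: they have to be found in the camera images.
- can: Upright plain aluminium spray can, loose, 53 mm in diameter, about 0.3 kg; origin at the centre of its underside, z up. Flat shoulder 130 mm up; above it a low valve ring (39 mm wide, 6 mm high) and a small white nozzle whose top is 154 mm above the underside.
- cap: Grey plastic cap: an upside-down round cup, 49 mm outside diameter, 42 mm high, wall 3 mm, open below, flat top, about 20 g. Sits loosely (no thread, no snap) over the nozzle on the can's shoulder, so its top is 172 mm above the bench at the start. Origin at the centre of its open underside, z up.
- holder: Cap holder fixed to the bench: a low round steel cup on a 90 x 90 x 4 mm square plate. Origin: centre of the plate's underside. Rim 26 mm above the bench, mouth 62 mm wide, narrowing to a straight bore 54 mm wide from 16 mm above the bench down; the cap goes in the same way up as it sits on the can, with about 2.5 mm play all round.
- holder_floor (a point): Centre of the holder cup's inner floor, 8 mm above the bench; the seated cap's origin lies here.
- locker: Dark sheet-steel locker fixed to the bench, 260 (x) by 220 (y) by 100 mm high, with a sprung lid. Origin: centre of its underside, z up. Hinge along its x axis on the top of its +y edge; the lid's free edge is at -y. On its +x end a thin steel quadrant, radius 90 mm about the hinge, bears a dark round bolt head marking the balance point: the lid's side edge passes it there.
- lid_hinge (a point): Middle of the hinge axis of the lid, on the locker at 100 mm height. The axis is the locker's x axis.
- lid_panel: The lid: grey steel plate 260 x 222 x 6 mm, 0.8 kg, with a steel bow handle on top. Origin on the hinge axis; its y axis points from the free edge towards the hinge, z out of its top face (up when shut).
- lid_bar (a point): Middle of the lid handle's bar: round steel, 12 mm thick, 110 mm long, parallel to the hinge; legs at both ends. 190 mm from the hinge axis along the lid and 48 mm above the lid's underside plane (in which the hinge axis lies), 36 mm clear below the bar; when shut 148 mm above the bench. The bar can turn between the fingers.
- lid (a joint): Lid angle, rad: 0 shut, grows as the free edge rises, stop at 1.5. Balance point at 1.00 (57 degrees): let go below it the lid falls shut, above it the spring throws it open. Lifting at the bar takes about 1.5 N at first, falling to 0 at balance, then a gentle push the other way (under 2 N). Just below the balance point means 2 to 15 degrees under it: 0.74 to 0.965 rad.
- cutter: Box cutter lying on the bench, 150 x 22 x 18 mm; a bystander, to be left alone. Origin at the centre of its underside.
- tape: Roll of packing tape lying flat, 100 mm across, 48 mm high; a bystander, to be left alone. Origin at the centre of its underside.
- brush: Scrubbing brush, 190 x 55 x 43 mm, bristles down; a bystander, to be left alone. Origin at the centre of its underside.
- carton: Small carton 100 x 80 x 70 mm; a bystander, to be left alone. Origin at the centre of its underside.
- mug: White mug, 80 mm across, 90 mm high; a bystander, to be left alone. Origin at the centre of its underside.
- driver: Screwdriver about 200 mm long lying on the bench; a bystander, to be left alone. Origin at the centre of its underside.
- roll: Paper roll standing, 110 mm across and high; a bystander, to be left alone. Origin at the centre of its underside.
Mind the look-alikes: they are no part of the job. Of the things shaped like the holder, the steel one is meant.

How it is judged:
On the way, in this order (a step that is already met when the one before it is completed fails the run):
1. the cap sits fully down in the holder, let go of, with the can standing in its place (horizontal distance between cap and holder_floor below 0.006 m and z of cap in the frame of holder_floor between -0.004 and 0.005 m and angle between cap's own z axis and vertical below 0.12 rad and angle between can's own z axis and vertical below 0.1 rad and distance of can from where it was at the start of the episode below 0.05 m and contact force between the fingers and cap below 0.05 N and linear speed of cap below 0.03 m/s), for 0.2 s.
2. the lid is raised past its balance point (beyond 1.04 rad) (value of joint lid above 1.04 rad), for 0.05 s.
At the end, for the whole second after the job is handed in: Fingers hold the lid still (contact over 0.2 N, under 0.05 rad/s) at 0.72 to 0.975 rad, just below balance (1.00), nothing propping it. The cap, let go, is on the holder floor (6 mm sideways, 5 mm height, 0.12 rad). The can is upright (0.1 rad), within 50 mm of its place (horizontal distance between cap and holder_floor below 0.006 m and z of cap in the frame of holder_floor between -0.004 and 0.005 m and angle between cap's own z axis and vertical below 0.12 rad and angle between can's own z axis and vertical below 0.1 rad and distance of can from where it was at the start of the episode below 0.05 m and contact force between each of the fingers, lid_panel and cap below 0.05 N and value of joint lid between 0.72 and 0.975 rad and velocity of joint lid between -0.05 and 0.05 rad/s and contact force between the fingers and lid_panel above 0.2 N and contact force between lid_panel and can below 0.05 N); the arm keeps its last pose, push and grip.
It fails at once if the lid flies open or slams (faster than 2.2 rad/s) (velocity of joint lid above 2.2 rad/s or velocity of joint lid below -2.2 rad/s).
It fails at once if the can is tipped over (angle between can's own z axis and vertical above 0.5 rad).
It fails at once if the cap is dropped into the holder from a height (horizontal distance between cap and holder_floor below 0.03 m and z of cap in the frame of holder_floor below 0.05 m and linear speed of cap above 0.8 m/s).
It fails at once if another thing on the bench is moved by more than 30 mm (distance of any of cutter, tape, brush, carton, mug, driver, roll from where it was at the start of the episode above 0.03 m).
It also fails if it takes over 58 s, if anything falls off the work surface, if the arm or the gripper's body presses on something with over 40 N, if the wrist force passes 120 N, or if a joint passes its speed limit or range.

## Working session

There is one attempt and no reset: what is moved stays moved. The work goes in short steps, Python scripts to look and compute and a tool call to move; the robot and the scene stay as the last step left them, time stands still between calls to the robot, and variables do not carry over. Pictures are saved under pics/ and viewed, about 8 in all and at most 12, crops included, and the job is handed in when it is done.

Besides the shell and the picture viewer there is one more tool, called after ">>>" as name(argument=value, ...), one argument or row to a line, values as JSON. move_arm: Moves the arm, as the interface text tells. Its arguments: {"type":"object","properties":{"moves":{"type":"array","items":{"type":"object","properties":{"gripper":{"type":"number"},"x":{"type":"number"},"y":{"type":"number"},"z":{"type":"number"},"roll":{"type":"number"}}}}},"required":["moves"]}

```bash
mkdir -p pics
cat > h.py <<'E'
import numpy as np, cv2
from bench import ctrl
from scipy.spatial.transform import Rotation as R
def T():
    o=ctrl.get_obs(); q=o['eef_rot']; M=np.eye(4); M[:3,:3]=R.from_quat([q[1],q[2],q[3],q[0]]).as_matrix(); M[:3,3]=o['eef_pos']; return M
def shot(name,fn):
    t=T(); c=ctrl.camera(name)
    W=np.array(c['world_from_camera']) if name!='wrist' else t@np.array(c['tool_from_camera'])
    cv2.imwrite('pics/'+fn+'.png',c['img'][:,:,::-1]); np.savez('pics/'+fn,W=W,k=[c['fx'],c['fy'],c['cx'],c['cy']],f=name=='wrist')
def ray(fn,u,v):
    d=np.load('pics/'+fn+'.npz'); fx,fy,cx,cy=d['k']; a,b=(u-cx)/fx,(v-cy)/fy
    if d['f']:
        r=np.hypot(a,b)+1e-12; p=np.array([a/r*np.sin(r),-b/r*np.sin(r),-np.cos(r)])
    else: p=np.array([a,-b,-1.])
    return d['W'][:3,3],d['W'][:3,:3]@p
def atz(fn,u,v,z):
    o,p=ray(fn,u,v); return np.round(o+p*(z-o[2])/p[2],4)
def proj(fn,X):
    d=np.load('pics/'+fn+'.npz'); fx,fy,cx,cy=d['k']; p=np.linalg.inv(d['W'])@np.r_[X,1]; a,b=p[0],-p[1]; r=np.hypot(a,b)
    s=np.arctan2(r,-p[2])/r if d['f'] else -1/p[2]
    return np.round([cx+fx*a*s,cy+fy*b*s],1)
def tri(*l):
    A=np.zeros((3,3));b=np.zeros(3)
    for fn,u,v in l:
        o,p=ray(fn,u,v);p=p/np.linalg.norm(p);P=np.eye(3)-np.outer(p,p);A+=P;b+=P@o
    return np.round(np.linalg.solve(A,b),4)
E
python3 - <<'E'
from h import *
for n in ['scene','side','wrist']: shot(n,n+'0')
ims=[cv2.imread(f'pics/{n}0.png') for n in ['scene','side','wrist']]
for n in ['scene','side','wrist']:
    d=np.load(f'pics/{n}0.npz'); print(n,d['k'],d['W'].round(3).tolist())
print(T().round(3).tolist(), ctrl.get_obs()['wrist_force'])
E
```

```text
scene [370.921739   370.921739   256.7164807  190.83040397] [[-0.078, -0.718, 0.692, 1.292], [0.997, -0.06, 0.05, 0.074], [0.005, 0.694, 0.72, 0.945], [0.0, 0.0, 0.0, 1.0]]
side [374.16204639 374.16204639 257.71931373 193.04206346] [[-0.951, 0.222, -0.217, 0.286], [-0.31, -0.72, 0.621, 0.724], [-0.019, 0.657, 0.753, 0.97], [0.0, 0.0, 0.0, 1.0]]
wrist [297.31863964 297.31863964 254.24332886 193.30932431] [[0.289, 0.911, 0.293, 0.239], [-0.957, 0.276, 0.086, -0.528], [-0.002, -0.306, 0.952, 0.375], [0.0, 0.0, 0.0, 1.0]]
[[0.289, -0.957, -0.0, 0.166], [-0.957, -0.289, 0.001, -0.55], [-0.001, -0.0, -1.0, 0.404], [0.0, 0.0, 0.0, 1.0]] [ 0.65748144 -0.20855702 -0.19229189]
```

View pics/scene0.png

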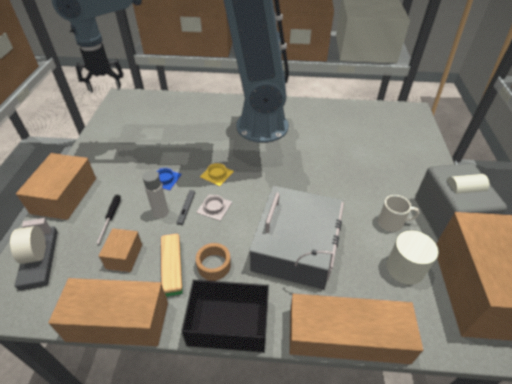

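View pics/side0.png

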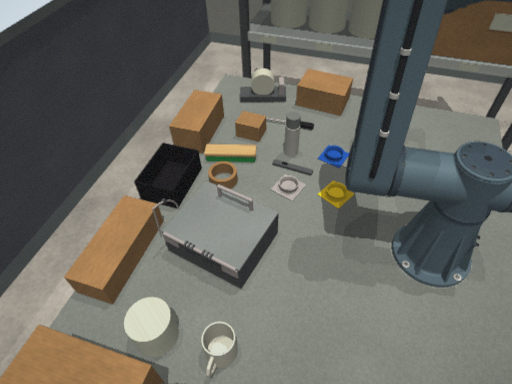

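The scene picture shows the can at about (155,190), the steel holder at (214,206), and the locker with its handle at (272,210) and hinge near (338,240). In the side picture the can is at (292,130), the holder at (288,186), and the handle bar at (236,196). Next I'll enlarge crops of these.

Run:
```python
from h import *
a=cv2.imread('pics/scene0.png')[155:295,135:355]; b=cv2.imread('pics/side0.png')[100:290,150:350]
cv2.imwrite('pics/c1.png',cv2.resize(a,None,fx=3.6,fy=3.6,interpolation=cv2.INTER_CUBIC))
cv2.imwrite('pics/c2.png',cv2.resize(b,None,fx=3,fy=3,interpolation=cv2.INTER_CUBIC))
```

```text
(no output)
```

View pics/c1.png

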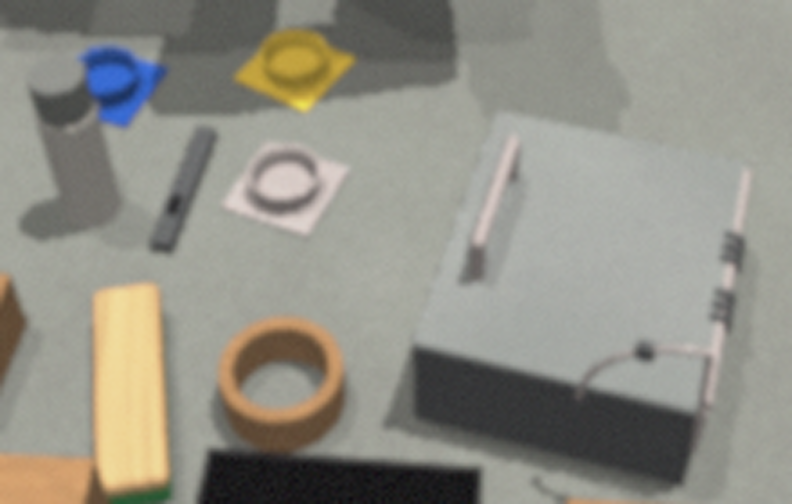

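View pics/c2.png

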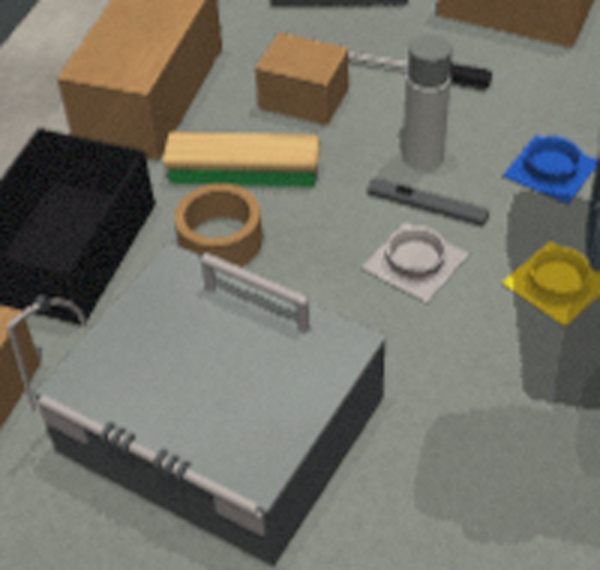

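Run:
```python
from h import *
s=lambda x,y:('scene0',135+x/3.6,155+y/3.6)
d=lambda x,y:('side0',150+x/3,100+y/3)
for n,p,q,z in [('cap',(60,77),(430,47),.172),('hold',(283,179),(415,249),.026),('plate',(288,187),(415,261),.004),('barA',(516,138),(307,302),.148),('barB',(477,248),(207,260),.148),('bar',(497,193),(257,281),.148),
 ('lidFA',(500,115),(384,342),.106),('lidFB',(415,347),(180,250),.106),('bolt',(645,350),(42,303),.17),('hingeA',(746,172),(262,512),.103),('hingeB',(708,405),(42,402),.103)]:
    print(n,tri(s(*p),d(*q)),atz(*s(*p),z),atz(*d(*q),z))
```

```text
cap [ 0.5093 -0.3034  0.1697] [ 0.5155 -0.2989  0.172 ] [ 0.508  -0.3058  0.172 ]
hold [ 0.4744 -0.1322  0.0174] [ 0.4847 -0.1278  0.026 ] [ 0.4717 -0.1279  0.026 ]
plate [ 0.4721 -0.1283  0.0028] [ 0.475  -0.1264  0.004 ] [ 0.4712 -0.1296  0.004 ]
barA [0.5291 0.0813 0.1479] [0.5312 0.0829 0.148 ] [0.5284 0.079  0.148 ]
barB [0.6432 0.0554 0.1429] [0.6495 0.0575 0.148 ] [0.6402 0.0568 0.148 ]
bar [0.586  0.0678 0.1435] [0.5925 0.0701 0.148 ] [0.5833 0.0681 0.148 ]
lidFA [0.455  0.0672 0.0978] [0.4643 0.0682 0.106 ] [0.453 0.072 0.106]
lidFB [0.6998 0.0104 0.0901] [0.7147 0.0156 0.106 ] [0.6907 0.0178 0.106 ]
bolt [0.7535 0.1776 0.1787] [0.7482 0.1797 0.17  ] [0.7582 0.1704 0.17  ]
hingeA [0.5054 0.2798 0.0976] [0.5119 0.2799 0.103 ] [0.5032 0.2808 0.103 ]
hingeB [0.7431 0.233  0.1   ] [0.7459 0.2335 0.103 ] [0.741  0.2335 0.103 ]
```

>>> move_arm(
  moves=[
    {"x":-2.0,"y":-5.0,"gripper":100},
    {"x":-2.0,"y":-5.0},
    {"x":-2.0,"y":-5.0},
    {"x":-2.0,"y":-5.0},
    {"x":-2.0,"y":-5.0},
  ],
)

```text
validation failed for argument at $.mo...
```

>>> move_arm(
  moves=[
    {"x":-2.0,"y":-4.0},
    {"x":-1.0,"y":-4.0},
    {},
  ],
)

```text
validation failed for argument at $.mo...
```

Run:
```python
from h import *
print(T().round(4).tolist()); shot('wrist','w1')
for X in [(.51,-.303,.172),(.473,-.129,.026)]: print(proj('w1',X))
a=cv2.imread('pics/w1.png'); cv2.imwrite('pics/w1b.png',cv2.resize(a,(768,576),interpolation=cv2.INTER_CUBIC))
```

```text
[[0.2887, -0.9574, -0.0001, 0.166], [-0.9574, -0.2887, 0.0014, -0.5503], [-0.0014, -0.0003, -1.0, 0.404], [0.0, 0.0, 0.0, 1.0]]
[ 117.1 -179.7]
[ 50.4 -86.4]
```

View pics/w1b.png

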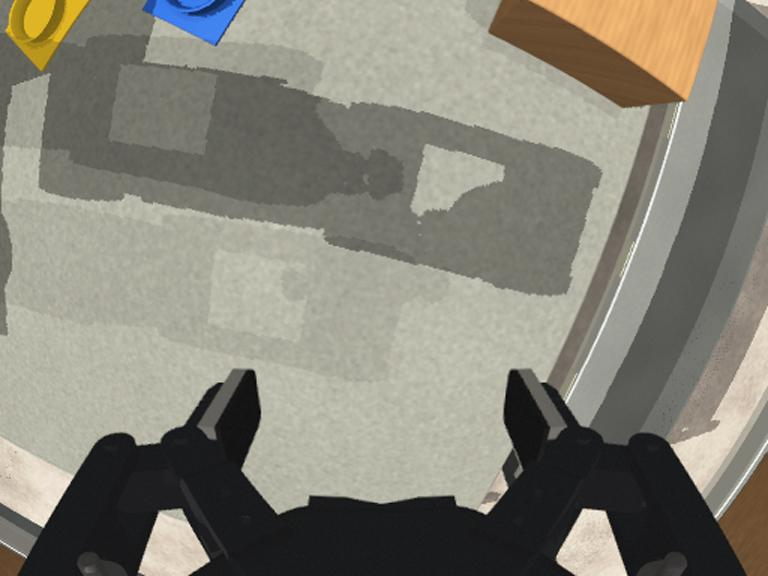

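The moves were refused because every row apparently needs all its fields. The picture only shows the arm at its start pose.

>>> move_arm(
  moves=[
    {"gripper":100,"x":-2.0,"y":-5.0,"z":0,"roll":0},
    {"gripper":100,"x":-2.0,"y":-5.0,"z":0,"roll":0},
    {"gripper":100,"x":-2.0,"y":-5.0,"z":0,"roll":0},
    {"gripper":100,"x":-2.0,"y":-5.0,"z":0,"roll":0},
    {"gripper":100,"x":-2.0,"y":-5.0,"z":0,"roll":0},
  ],
)

```text
time_s: 0.82
eef_pos: [0.3776, -0.3813, 0.4047]
eef_rot: [0.0, 0.803, -0.596, 0.0]
wrist_force: [0.8, -0.1, 0.0]
opening: 0.999
```

>>> move_arm(
  moves=[
    {"gripper":100,"x":-2.0,"y":-4.0,"z":0,"roll":0},
    {"gripper":100,"x":-1.0,"y":-4.0,"z":0,"roll":0},
    {"gripper":100,"x":0,"y":0,"z":0,"roll":0},
  ],
)

```text
time_s: 1.2
eef_pos: [0.4461, -0.329, 0.4045]
eef_rot: [-0.0, 0.804, -0.595, -0.0]
wrist_force: [-0.7, -0.0, 0.2]
opening: 1.0
```

Run:
```python
from h import *
print(T().round(4).tolist()); shot('wrist','w1')
for X in [(.51,-.303,.172),(.473,-.129,.026)]: print(proj('w1',X))
a=cv2.imread('pics/w1.png'); cv2.imwrite('pics/w1b.png',cv2.resize(a,(768,576),interpolation=cv2.INTER_CUBIC))
```

```text
[[0.2924, -0.9563, 0.0003, 0.4461], [-0.9563, -0.2924, 0.0005, -0.329], [-0.0004, -0.0004, -1.0, 0.4045], [0.0, 0.0, 0.0, 1.0]]
[246.2 111.8]
[108.8 102. ]
```

View pics/w1b.png

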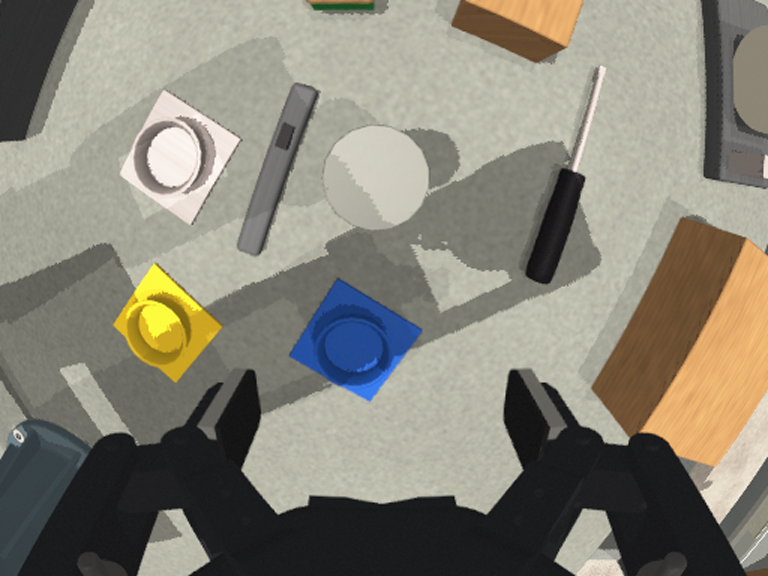

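Run:
```python
from h import *
f=lambda u,v,z:atz('w1',u/1.5,v/1.5,z)
t=T()
c=f(376,177.5,.172); print('cap',c,'d',np.linalg.norm(f(323,177.5,.172)-f(429,177.5,.172)))
P=np.array([f(*p,.004) for p in [(120,172),(165,90),(241,140),(193,223)]]); print('plate',P.mean(0),np.linalg.norm(np.roll(P,1,0)-P,axis=1))
h=f(174.5,155.5,.026);print('rim',h,np.linalg.norm(f(133,155,.026)-f(216,155,.026)));print('floor',f(174,158,.008))
print('tool shift to cap cm',100*(t[:3,:3].T@(c-t[:3,3])))
```

```text
cap [ 0.5066 -0.3072  0.172 ] d 0.048178937306669584
plate [ 0.470425 -0.132325  0.004   ] [0.09094977 0.08729948 0.08873534 0.08601453]
rim [ 0.4731 -0.1403  0.026 ] 0.07999906249450678
floor [ 0.4685 -0.1318  0.008 ]
tool shift to cap cm [-0.37873225 -6.55451652 23.24027011]
```

>>> move_arm(
  moves=[
    {"gripper":100,"x":-0.4,"y":-4.0,"z":0,"roll":0},
    {"gripper":100,"x":0,"y":-2.5,"z":1.0,"roll":0},
    {"gripper":100,"x":0,"y":0,"z":2.5,"roll":0},
    {"gripper":100,"x":0,"y":0,"z":2.5,"roll":0},
    {"gripper":100,"x":0,"y":0,"z":0,"roll":0},
  ],
)

```text
time_s: 1.88
eef_pos: [0.5041, -0.3086, 0.3423]
eef_rot: [-0.0, 0.802, -0.597, -0.003]
wrist_force: [0.0, -0.3, -0.6]
opening: 0.999
```

Run:
```python
from h import *
print(T().round(4).tolist()); shot('wrist','w2')
print(proj('w2',(.5066,-.3072,.172)))
a=cv2.imread('pics/w2.png')[80:384,90:420]; cv2.imwrite('pics/w2b.png',cv2.resize(a,None,fx=1.9,fy=1.9,interpolation=cv2.INTER_CUBIC))
```

```text
[[0.2873, -0.9578, -0.004, 0.5041], [-0.9578, -0.2874, 0.0033, -0.3086], [-0.0043, 0.0029, -1.0, 0.3423], [0.0, 0.0, 0.0, 1.0]]
[255.7 242.2]
```

View pics/w2b.png

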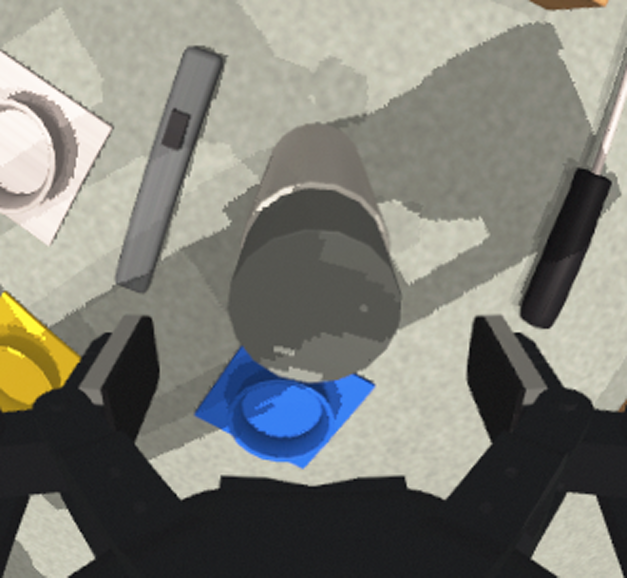

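The wrist view shows the cap's top centred between the pads at image (256,241), which matches the prediction. I'll lower, grip and lift.

>>> move_arm(
  moves=[
    {"gripper":100,"x":0,"y":-0.3,"z":1.0,"roll":0},
    {"gripper":100,"x":0,"y":0,"z":1.0,"roll":0},
    {"gripper":100,"x":0,"y":0,"z":0,"roll":0},
    {"gripper":45,"x":0,"y":0,"z":0,"roll":0},
    {"gripper":45,"x":0,"y":0,"z":0,"roll":0},
  ],
)

```text
time_s: 2.55
eef_pos: [0.5085, -0.3075, 0.3251]
eef_rot: [0.0, 0.803, -0.596, 0.0]
wrist_force: [0.1, -0.1, 0.4]
opening: 0.601
```

>>> move_arm(
  moves=[
    {"gripper":45,"x":0,"y":0,"z":0,"roll":0},
    {"gripper":45,"x":0,"y":0,"z":0,"roll":0},
    {"gripper":45,"x":0,"y":0,"z":0,"roll":0},
    {"gripper":45,"x":0,"y":0,"z":0,"roll":0},
  ],
)

```text
time_s: 3.05
eef_pos: [0.5087, -0.3077, 0.3257]
eef_rot: [0.0, 0.803, -0.596, 0.001]
wrist_force: [1.2, -0.2, 6.1]
opening: 0.553
```

>>> move_arm(
  moves=[
    {"gripper":40,"x":0,"y":0,"z":-1.0,"roll":0},
    {"gripper":40,"x":0,"y":0,"z":-1.5,"roll":0},
    {"gripper":40,"x":0,"y":0,"z":-2.0,"roll":0},
    {"gripper":40,"x":0,"y":0,"z":-2.5,"roll":0},
    {"gripper":40,"x":0,"y":0,"z":0,"roll":0},
  ],
)

```text
time_s: 3.68
eef_pos: [0.5089, -0.3078, 0.3977]
eef_rot: [0.0, 0.803, -0.596, 0.003]
wrist_force: [-0.0, -0.0, -0.8]
opening: 0.55
```

Run:
```python
from h import *
t=T(); print(t.round(4).tolist()); shot('wrist','w3')
for h in [(.4704,-.1323),(.4725,-.1295)]: print('to holder cm',100*(t[:3,:3].T@(np.r_[h,.2]-t[:3,3])))
a=cv2.imread('pics/w3.png'); cv2.imwrite('pics/w3b.png',cv2.resize(a,(768,576),interpolation=cv2.INTER_CUBIC))
```

```text
[[0.2887, -0.9574, 0.0038, 0.5089], [-0.9574, -0.2887, -0.0035, -0.3078], [0.0044, -0.0026, -1.0, 0.3977], [0.0, 0.0, 0.0, 1.0]]
to holder cm [-17.99790802  -1.33310792  19.68913026]
to holder cm [-18.20535032  -1.61500799  19.68894311]
```

View pics/w3b.png

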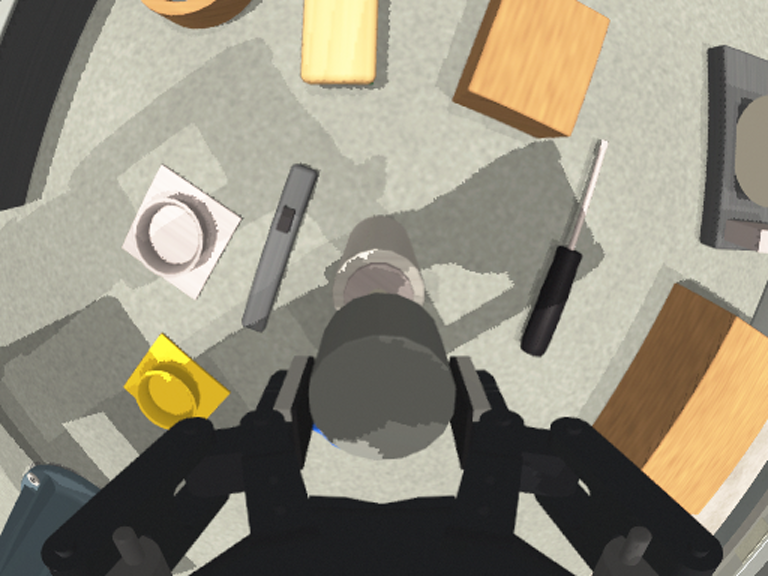

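The cap is in the gripper at (381,397) and the bare can still stands at (378,275). The holder's plate corners are (122,244), (163,165), (242,217) and (197,299).

Run:
```python
from h import *
f=lambda u,v,z:atz('w3',u/1.5,v/1.5,z)
t=T()
P=np.array([f(*p,.004) for p in [(122,244),(163,165),(242,217),(197,299)]]); print('plate',P.mean(0),np.linalg.norm(np.roll(P,1,0)-P,axis=1))
c=f(381.5,397,.244);print('cap',c, 100*(t[:3,:3].T@(c-t[:3,3])));print('rim',f(176,236,.026),'floor',f(175,233,.008))
```

```text
plate [ 0.47065  -0.131975  0.004   ] [0.0918092  0.08688072 0.08792042 0.0893412 ]
cap [ 0.5088 -0.3079  0.244 ] [ 2.10063382e-02 -6.03748663e-04  1.51828515e+01]
rim [ 0.4734 -0.1397  0.026 ] floor [ 0.4701 -0.1306  0.008 ]
```

>>> move_arm(
  moves=[
    {"gripper":40,"x":-3.0,"y":-0.2,"z":0,"roll":0},
    {"gripper":40,"x":-4.0,"y":-0.3,"z":0,"roll":0},
    {"gripper":40,"x":-4.0,"y":-0.3,"z":0,"roll":0},
    {"gripper":40,"x":-4.0,"y":-0.3,"z":0,"roll":0},
    {"gripper":40,"x":-3.0,"y":-0.3,"z":0,"roll":0},
  ],
)

```text
time_s: 4.35
eef_pos: [0.4689, -0.1293, 0.3933]
eef_rot: [0.0, 0.803, -0.596, -0.001]
wrist_force: [-0.7, 0.4, 0.4]
opening: 0.554
```

>>> move_arm(
  moves=[
    {"gripper":40,"x":0,"y":0,"z":3.0,"roll":0},
    {"gripper":40,"x":0,"y":0,"z":4.0,"roll":0},
    {"gripper":40,"x":0,"y":0,"z":4.0,"roll":0},
    {"gripper":40,"x":0,"y":0,"z":0,"roll":0},
  ],
)

```text
time_s: 4.85
eef_pos: [0.4679, -0.1299, 0.2809]
eef_rot: [0.001, 0.803, -0.596, -0.005]
wrist_force: [-0.2, 0.1, -0.9]
opening: 0.555
```

Run:
```python
from h import *
t=T(); print(t.round(4).tolist()); shot('wrist','w4'); shot('side','s4'); shot('scene','c4')
for h in [(.4704,-.1323),(.4725,-.1295)]: print('to holder cm',100*(t[:3,:3].T@(np.r_[h,.2]-t[:3,3])),proj('s4',np.r_[h,.026]),proj('c4',np.r_[h,.026]))
a=cv2.imread('pics/w4.png')[100:384,90:420]; cv2.imwrite('pics/w4b.png',cv2.resize(a,None,fx=1.9,fy=1.9,interpolation=cv2.INTER_CUBIC))
```

```text
[[0.2886, -0.9574, -0.0079, 0.4679], [-0.9574, -0.2886, 0.0045, -0.1299], [-0.0066, 0.0063, -1.0, 0.2809], [0.0, 0.0, 0.0, 1.0]]
to holder cm [ 0.35505036 -0.22369576  8.08785561] [289.  182.2] [213.  201.5]
to holder cm [ 0.14757729 -0.50557296  8.08744241] [288.2 182.6] [213.7 202. ]
```

View pics/w4b.png

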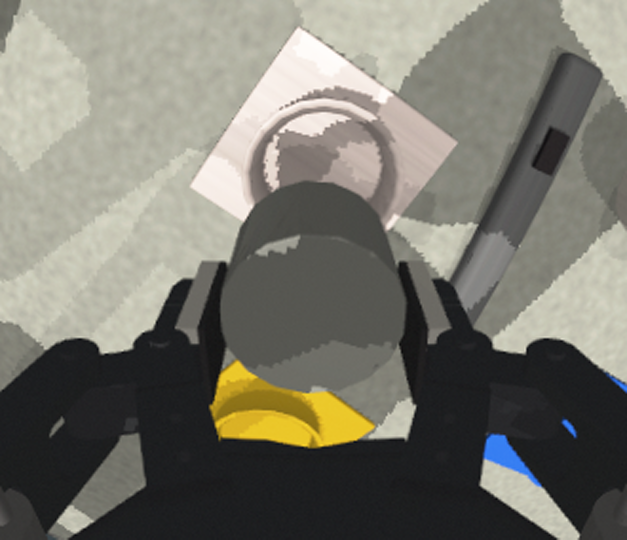

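Run:
```python
from h import *
f=lambda u,v,z:atz('w4',90+u/1.9,100+v/1.9,z)
t=T(); print(t.round(4).tolist())
L,Tp,Rt=f(190,187,.004),f(300,27,.004),f(457,143,.004); print(L,Tp,Rt,'ctr',(L+Rt)/2,np.linalg.norm(L-Tp),np.linalg.norm(Tp-Rt))
print('rimL/R',f(244,165,.026),f(397,165,.026))
c=f(313.5,313,.1267);print('cap',c)
for h in [(L+Rt)/2]: print('to holder cm',100*(t[:3,:3].T@(h-t[:3,3])))
```

```text
[[0.2885, -0.9575, 0.0012, 0.4703], [-0.9575, -0.2885, -0.0007, -0.1313], [0.001, -0.0009, -1.0, 0.2858], [0.0, 0.0, 0.0, 1.0]]
[ 0.4406 -0.0753  0.004 ] [ 0.5261 -0.1042  0.004 ] [ 0.4974 -0.1882  0.004 ] ctr [ 0.469   -0.13175  0.004  ] 0.0902522021891987 0.08876761796961774
rimL/R [ 0.4658 -0.0982  0.026 ] [ 0.4845 -0.1597  0.026 ]
cap [ 0.4657 -0.1293  0.1267]
to holder cm [-2.30099692e-02  1.64466218e-01  2.81820686e+01]
```

>>> move_arm(
  moves=[
    {"gripper":40,"x":0,"y":0,"z":2.5,"roll":0},
    {"gripper":40,"x":0,"y":0,"z":2.0,"roll":0},
    {"gripper":40,"x":0,"y":0,"z":1.0,"roll":0},
    {"gripper":40,"x":0,"y":0,"z":0,"roll":0},
    {"gripper":40,"x":0,"y":0,"z":0,"roll":0},
  ],
)

```text
time_s: 5.62
eef_pos: [0.4704, -0.1313, 0.2308]
eef_rot: [-0.0, 0.803, -0.596, 0.001]
wrist_force: [0.6, -0.7, -1.1]
opening: 0.557
```

>>> move_arm(
  moves=[
    {"gripper":40,"x":0,"y":0,"z":0.5,"roll":0},
    {"gripper":40,"x":0,"y":0,"z":0.5,"roll":0},
    {"gripper":40,"x":0,"y":0,"z":0,"roll":0},
  ],
)

```text
time_s: 6.0
eef_pos: [0.4696, -0.1309, 0.2192]
eef_rot: [0.0, 0.803, -0.596, -0.001]
wrist_force: [-0.2, 0.6, -0.4]
opening: 0.554
```

Cap bottom is now about 24 mm up, inside the mouth, with no contact force yet.

>>> move_arm(
  moves=[
    {"gripper":40,"x":0,"y":0,"z":0.4,"roll":0},
    {"gripper":40,"x":0,"y":0,"z":0.4,"roll":0},
    {"gripper":40,"x":0,"y":0,"z":0,"roll":0},
  ],
)

```text
time_s: 6.38
eef_pos: [0.4696, -0.1309, 0.2112]
eef_rot: [0.0, 0.803, -0.596, -0.0]
wrist_force: [0.1, -0.3, -0.2]
opening: 0.552
```

>>> move_arm(
  moves=[
    {"gripper":40,"x":0,"y":0,"z":0.3,"roll":0},
    {"gripper":40,"x":0,"y":0,"z":0.3,"roll":0},
    {"gripper":40,"x":0,"y":0,"z":0,"roll":0},
  ],
)

```text
time_s: 6.75
eef_pos: [0.4697, -0.1309, 0.2054]
eef_rot: [0.0, 0.803, -0.596, -0.0]
wrist_force: [0.8, -0.5, -0.4]
opening: 0.557
```

>>> move_arm(
  moves=[
    {"gripper":40,"x":0,"y":0,"z":0.2,"roll":0},
    {"gripper":40,"x":0,"y":0,"z":0.1,"roll":0},
    {"gripper":40,"x":0,"y":0,"z":0,"roll":0},
  ],
)

```text
time_s: 7.12
eef_pos: [0.47, -0.1311, 0.2036]
eef_rot: [0.0, 0.803, -0.596, 0.0]
wrist_force: [-4.8, 2.0, 10.3]
opening: 0.55
```

Contact with the floor came at the expected height (10 N). I'll release and back off upward.

>>> move_arm(
  moves=[
    {"gripper":100,"x":0,"y":0,"z":0,"roll":0},
    {"gripper":100,"x":0,"y":0,"z":0,"roll":0},
    {"gripper":100,"x":0,"y":0,"z":0,"roll":0},
    {"gripper":100,"x":0,"y":0,"z":0,"roll":0},
  ],
)

```text
time_s: 7.62
eef_pos: [0.4698, -0.1309, 0.2026]
eef_rot: [0.0, 0.803, -0.596, -0.0]
wrist_force: [0.0, 0.1, -0.5]
opening: 0.997
```

>>> move_arm(
  moves=[
    {"gripper":100,"x":0,"y":0,"z":-2.0,"roll":0},
    {"gripper":100,"x":0,"y":0,"z":-3.0,"roll":0},
    {"gripper":100,"x":0,"y":0,"z":-5.0,"roll":0},
    {"gripper":100,"x":0,"y":0,"z":-6.0,"roll":0},
    {"gripper":100,"x":0,"y":0,"z":-4.0,"roll":0},
  ],
)

```text
time_s: 8.25
eef_pos: [0.47, -0.131, 0.4057]
eef_rot: [-0.0, 0.803, -0.596, 0.002]
wrist_force: [-0.2, 0.7, -0.8]
opening: 0.996
```

>>> move_arm(
  moves=[
    {"gripper":100,"x":-5.0,"y":-2.0,"z":0,"roll":10},
    {"gripper":100,"x":0,"y":0,"z":0,"roll":10},
    {"gripper":100,"x":0,"y":0,"z":0,"roll":9.5},
    {"gripper":100,"x":0,"y":0,"z":0,"roll":0},
    {"gripper":100,"x":0,"y":0,"z":0,"roll":0},
  ],
)

```text
time_s: 8.88
eef_pos: [0.4744, -0.0787, 0.4026]
eef_rot: [-0.0, -0.627, 0.779, 0.0]
wrist_force: [0.5, 0.0, -0.5]
opening: 0.996
```

Run:
```python
from h import *
t=T(); print(t.round(4).tolist()); shot('wrist','w5'); shot('side','s5')
print(proj('w5',(.47,-.1315,.05)),proj('w5',(.587,.068,.148)))
a=cv2.imread('pics/w5.png'); cv2.imwrite('pics/w5b.png',cv2.resize(a,(768,576),interpolation=cv2.INTER_CUBIC))
```

```text
[[-0.2135, -0.9769, -0.0002, 0.4744], [-0.9769, 0.2135, 0.0001, -0.0787], [-0.0, 0.0002, -1.0, 0.4026], [0.0, 0.0, 0.0, 1.0]]
[300.8 163.5] [ 61.2 111. ]
```

View pics/w5b.png

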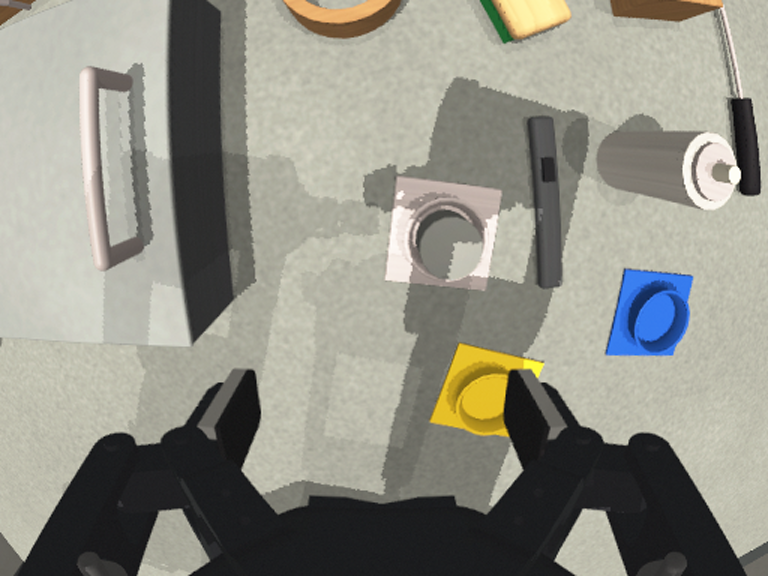

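The cap disc is at (450,244), as predicted for a seated cap at (451,245), and the can stands at (710,170). The handle bar runs from about (90,70) to (102,265).

Run:
```python
from h import *
f=lambda u,v,z:atz('w5',u/1.5,v/1.5,z)
for z in (.05,.06,.08): print(z,'cap px',1.5*proj('w5',(.47+.0245,-.1315,z))-1.5*proj('w5',(.47-.0245,-.1315,z)),1.5*proj('w5',(.47,-.1315+.0245,z))-1.5*proj('w5',(.47,-.1315-.0245,z)), 1.5*proj('w5',(.47,-.1315,z)))
a,b=f(90,72,.15),f(102,266,.15); print(a,b,(a+b)/2,np.linalg.norm(a-b),np.degrees(np.arctan2(*(a-b)[[1,0]])))
print('bar mid',f(97,168,.15))
```

```text
0.05 cap px [-11.25 -62.7 ] [-63.45  12.9 ] [451.2  245.25]
0.06 cap px [-11.55 -64.5 ] [-65.4   13.35] [453.3  248.25]
0.08 cap px [-12.   -68.25] [-69.45  14.25] [457.8  254.55]
[0.6412 0.0543 0.15  ] [0.5286 0.0798 0.15  ] [0.5849  0.06705 0.15   ] 0.11545133173766342 -12.760271925268402
bar mid [0.5845 0.0631 0.15  ]
```

>>> move_arm(
  moves=[
    {"gripper":100,"x":-4.0,"y":-2.0,"z":0,"roll":0},
    {"gripper":100,"x":-5.0,"y":-2.0,"z":0,"roll":0},
    {"gripper":100,"x":-5.0,"y":-2.0,"z":0,"roll":0},
    {"gripper":100,"x":-2.6,"y":-1.7,"z":3.5,"roll":0},
    {"gripper":100,"x":0,"y":0,"z":0,"roll":0},
  ],
)

```text
time_s: 9.6
eef_pos: [0.5854, 0.0684, 0.364]
eef_rot: [-0.002, -0.627, 0.779, 0.002]
wrist_force: [0.5, -0.2, 0.2]
opening: 0.998
```

>>> move_arm(
  moves=[
    {"gripper":100,"x":0,"y":0,"z":0,"roll":0},
    {"gripper":100,"x":0,"y":0,"z":0,"roll":0},
  ],
)

```text
time_s: 9.85
eef_pos: [0.5856, 0.066, 0.3691]
eef_rot: [0.001, -0.626, 0.78, -0.001]
wrist_force: [-0.5, 0.5, 0.5]
opening: 1.001
```

Run:
```python
from h import *
t=T(); print(t.round(4).tolist()); shot('wrist','w6')
print(proj('w6',(.5855,.0675,.148)))
a=cv2.imread('pics/w6.png'); cv2.imwrite('pics/w6b.png',cv2.resize(a,(768,576),interpolation=cv2.INTER_CUBIC))
```

```text
[[-0.2171, -0.9761, 0.002, 0.5856], [-0.9761, 0.2171, -0.0003, 0.066], [-0.0001, -0.0021, -1.0, 0.3691], [0.0, 0.0, 0.0, 1.0]]
[251.3 214.1]
```

View pics/w6b.png

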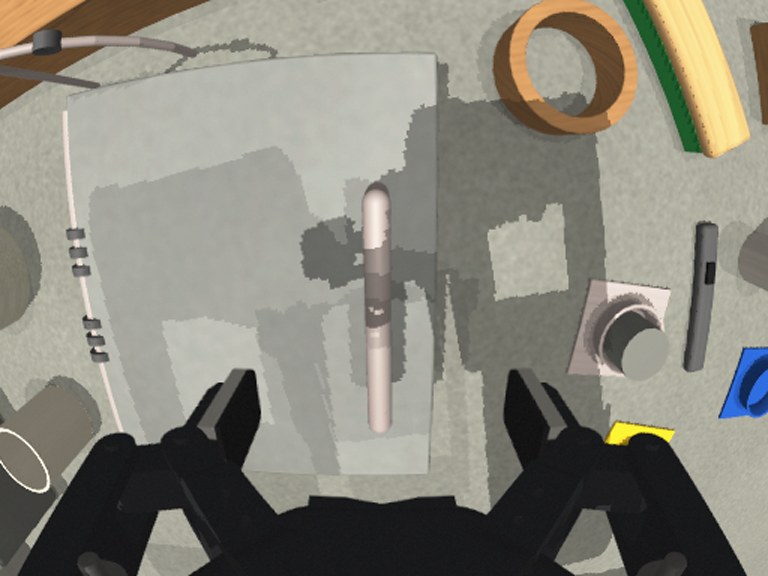

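The bar lies centred between the pads, running (376,190) to (380,430), and the cap is visible seated in the holder at (635,340). I'll lower and grip the bar.

>>> move_arm(
  moves=[
    {"gripper":100,"x":-0.15,"y":0,"z":2.0,"roll":0},
    {"gripper":100,"x":0,"y":0,"z":2.5,"roll":0},
    {"gripper":100,"x":0,"y":0,"z":2.0,"roll":0},
    {"gripper":100,"x":0,"y":0,"z":0,"roll":0},
    {"gripper":30,"x":0,"y":0,"z":0,"roll":0},
  ],
)

```text
time_s: 10.52
eef_pos: [0.5863, 0.0679, 0.3042]
eef_rot: [0.001, -0.626, 0.78, -0.001]
wrist_force: [0.4, 0.0, -0.0]
opening: 0.818
```

>>> move_arm(
  moves=[
    {"gripper":0,"x":0,"y":0,"z":0,"roll":0},
    {"gripper":0,"x":0,"y":0,"z":0,"roll":0},
    {"gripper":0,"x":0,"y":0,"z":0,"roll":0},
    {"gripper":0,"x":0,"y":0,"z":0,"roll":0},
    {"gripper":0,"x":0,"y":0,"z":0,"roll":0},
  ],
)

```text
time_s: 11.15
eef_pos: [0.586, 0.0679, 0.303]
eef_rot: [-0.0, -0.626, 0.78, -0.0]
wrist_force: [-2.0, -3.9, 3.7]
opening: 0.116
```

```bash
cat > lid.py <<'E'
from h import *
# bar arc: tool shift (cm, from shut grasp) for lid angle th; tool x points along -(lid +y)
r=np.hypot(.19,.048);a=np.arctan2(.048,.19)
for th in [0,.1,.2,.3,.4,.5,.6,.7,.8,.9,1.0,1.08]:
    print(th,np.round(100*np.array([-(r*np.cos(a)-r*np.cos(a+th)),-(r*np.sin(a+th)-r*np.sin(a))]),2))
E
python3 lid.py; python3 -c "
from h import *
t=T();print(t.round(4).tolist())"
```

```text
0 [-0. -0.]
0.1 [-0.57 -1.87]
0.2 [-1.33 -3.68]
0.3 [-2.27 -5.4 ]
0.4 [-3.37 -7.02]
0.5 [-4.63 -8.52]
0.6 [-6.03 -9.89]
0.7 [ -7.56 -11.11]
0.8 [ -9.21 -12.17]
0.9 [-10.95 -13.07]
1.0 [-12.77 -13.78]
1.08 [-14.28 -14.22]
[[-0.2162, -0.9763, 0.0001, 0.586], [-0.9763, 0.2162, -0.001, 0.0679], [0.001, -0.0003, -1.0, 0.303], [0.0, 0.0, 0.0, 1.0]]
```

>>> move_arm(
  moves=[
    {"gripper":0,"x":-0.27,"y":0,"z":-0.95,"roll":0},
    {"gripper":0,"x":-0.3,"y":0,"z":-0.92,"roll":0},
    {"gripper":0,"x":-0.36,"y":0,"z":-0.92,"roll":0},
    {"gripper":0,"x":-0.4,"y":0,"z":-0.89,"roll":0},
    {"gripper":0,"x":0,"y":0,"z":0,"roll":0},
  ],
)

```text
time_s: 11.78
eef_pos: [0.5887, 0.0806, 0.3398]
eef_rot: [-0.001, -0.626, 0.78, -0.001]
wrist_force: [-1.3, -7.2, 0.9]
opening: 0.118
```

>>> move_arm(
  moves=[
    {"gripper":0,"x":-0.45,"y":0,"z":-0.87,"roll":0},
    {"gripper":0,"x":-0.49,"y":0,"z":-0.85,"roll":0},
    {"gripper":0,"x":-0.53,"y":0,"z":-0.82,"roll":0},
    {"gripper":0,"x":-0.57,"y":0,"z":-0.8,"roll":0},
    {"gripper":0,"x":-0.61,"y":0,"z":-0.76,"roll":0},
  ],
)

```text
time_s: 12.4
eef_pos: [0.5941, 0.1055, 0.3809]
eef_rot: [-0.003, -0.626, 0.78, -0.001]
wrist_force: [-6.0, -11.6, 6.7]
opening: 0.113
```

>>> move_arm(
  moves=[
    {"gripper":0,"x":-0.65,"y":0,"z":-0.74,"roll":0},
    {"gripper":0,"x":-0.68,"y":0,"z":-0.7,"roll":0},
    {"gripper":0,"x":-0.72,"y":0,"z":-0.67,"roll":0},
    {"gripper":0,"x":-0.75,"y":0,"z":-0.63,"roll":0},
    {"gripper":0,"x":-0.78,"y":0,"z":-0.59,"roll":0},
  ],
)

```text
time_s: 13.02
eef_pos: [0.6016, 0.1405, 0.4156]
eef_rot: [-0.002, -0.626, 0.78, -0.001]
wrist_force: [-11.8, -11.3, 15.1]
opening: 0.109
```

```bash
cat > ang.py <<'E'
from h import *
t=T(); g=t[:3,3]+.155*t[:3,2]; n=np.array([.2162,.9763,0])
h0=np.array([.586,.0679,0])+.19*n; u=-(g-h0)@n; w=g[2]-.1
print(t[:3,3].round(4),'r',np.hypot(u,w),'lid',np.arctan2(w,u)-np.arctan2(.048,.19),ctrl.get_obs()['wrist_force'],ctrl.get_obs()['time_s'])
E
python3 ang.py
```

```text
[0.6016 0.1405 0.4156] r 0.19843367772289472 lid 0.6960092054886156 [-11.7689233  -11.33760765  15.12152607] 13.025
```

>>> move_arm(
  moves=[
    {"gripper":0,"x":0.1,"y":0.1,"z":-0.2,"roll":0},
    {"gripper":0,"x":-0.81,"y":0,"z":-0.55,"roll":0},
    {"gripper":0,"x":-0.84,"y":0,"z":-0.51,"roll":0},
    {"gripper":0,"x":-0.86,"y":0,"z":-0.47,"roll":0},
    {"gripper":0,"x":-0.88,"y":0,"z":-0.43,"roll":0},
  ],
)

```text
time_s: 13.65
eef_pos: [0.6084, 0.174, 0.4368]
eef_rot: [-0.001, -0.626, 0.78, -0.001]
wrist_force: [0.2, 4.3, -5.2]
opening: 0.117
```

```bash
python3 ang.py
```

```text
[0.6084 0.174  0.4368] r 0.19940463225279503 lid 0.9005059652488272 [ 0.1935771   4.32027379 -5.1856943 ] 13.65
```

>>> move_arm(
  moves=[
    {"gripper":0,"x":-0.9,"y":0,"z":-0.38,"roll":0},
    {"gripper":0,"x":-0.92,"y":0,"z":-0.34,"roll":0},
    {"gripper":0,"x":-0.94,"y":0,"z":-0.29,"roll":0},
    {"gripper":0,"x":-0.95,"y":0,"z":-0.23,"roll":0},
    {"gripper":0,"x":-0.97,"y":0,"z":-0.19,"roll":0},
  ],
)

```text
time_s: 14.28
eef_pos: [0.6183, 0.2208, 0.4504]
eef_rot: [-0.0, -0.626, 0.78, 0.0]
wrist_force: [-4.1, -2.4, 6.3]
opening: 0.113
```

>>> move_arm(
  moves=[
    {"gripper":0,"x":0,"y":0,"z":0,"roll":0},
    {"gripper":0,"x":0,"y":0,"z":0,"roll":0},
  ],
)

```text
time_s: 14.52
eef_pos: [0.6183, 0.221, 0.45]
eef_rot: [0.001, -0.626, 0.78, 0.001]
wrist_force: [-2.5, 0.8, 5.3]
opening: 0.114
```

```bash
python3 ang.py; python3 -c "
from h import *
shot('scene','c7');shot('side','s7')"
```

```text
[0.6183 0.221  0.45  ] r 0.1978303449652972 lid 1.154367432365616 [-2.51780446  0.80580466  5.30489624] 14.525
```

>>> move_arm(
  moves=[
    {"gripper":0,"x":0.97,"y":0,"z":0.19,"roll":0},
    {"gripper":0,"x":0.95,"y":0,"z":0.23,"roll":0},
    {"gripper":0,"x":0.94,"y":0,"z":0.29,"roll":0},
    {"gripper":0,"x":0.92,"y":0,"z":0.34,"roll":0},
    {"gripper":0,"x":0.9,"y":0,"z":0.38,"roll":0},
  ],
)

```text
time_s: 15.25
eef_pos: [0.6084, 0.1739, 0.4351]
eef_rot: [0.0, -0.626, 0.78, 0.0]
wrist_force: [0.2, 2.7, 1.7]
opening: 0.114
```

>>> move_arm(
  moves=[
    {"gripper":0,"x":0.35,"y":0,"z":0.16,"roll":0},
    {"gripper":0,"x":0.35,"y":0,"z":0.17,"roll":0},
    {"gripper":0,"x":0,"y":0,"z":0,"roll":0},
    {"gripper":0,"x":0,"y":0,"z":0,"roll":0},
    {"gripper":0,"x":0,"y":0,"z":0,"roll":0},
  ],
)

```text
time_s: 15.88
eef_pos: [0.6071, 0.1677, 0.4324]
eef_rot: [0.0, -0.626, 0.78, -0.0]
wrist_force: [-0.8, -2.0, 5.7]
opening: 0.113
```

```bash
python3 ang.py
python3 - <<'E'
from h import *
shot('scene','c8');shot('side','s8');shot('wrist','w8')
n=np.array([.2162,.9763,0]);x=np.array([.9763,-.2162,0]);h=np.array([.586,.0679,.1])+.19*n
k=np.array([0,0,1.])
for th in (.74,.86,.965,1.0,1.15):
    d=-n*np.cos(th)+k*np.sin(th); m=n*np.sin(th)+k*np.cos(th)
    E=[h+.222*d+s*.13*x+.006*m for s in(-1,1)]
    print(th,[proj('c8',e).tolist() for e in E],[proj('s8',e).tolist() for e in E])
a=cv2.imread('pics/c7.png')[120:310,190:400]; b=cv2.imread('pics/c8.png')[120:310,190:400]
c=cv2.imread('pics/s7.png')[100:300,140:350][:190]; d=cv2.imread('pics/s8.png')[100:300,140:350][:190]
m=np.vstack([np.hstack([a,b]),np.hstack([c,d])]); cv2.imwrite('pics/fin.png',cv2.resize(m,None,fx=1.5,fy=1.5,interpolation=cv2.INTER_CUBIC))
E
```

```text
[0.6071 0.1677 0.4324] r 0.19805098898381682 lid 0.8625764591240457 [-0.76174393 -2.02123615  5.7145079 ] 15.875
0.74 [[295.7, 152.3], [271.8, 219.1]] [[268.7, 192.8], [187.2, 158.0]]
0.86 [[303.0, 148.8], [280.1, 216.1]] [[264.8, 193.2], [181.7, 157.5]]
0.965 [[310.1, 146.2], [288.2, 214.2]] [[261.0, 194.6], [176.4, 158.0]]
1.0 [[312.6, 145.5], [291.1, 213.7]] [[259.6, 195.2], [174.5, 158.4]]
1.15 [[323.9, 143.3], [304.3, 212.3]] [[253.0, 199.4], [166.1, 161.1]]
```

View pics/fin.png

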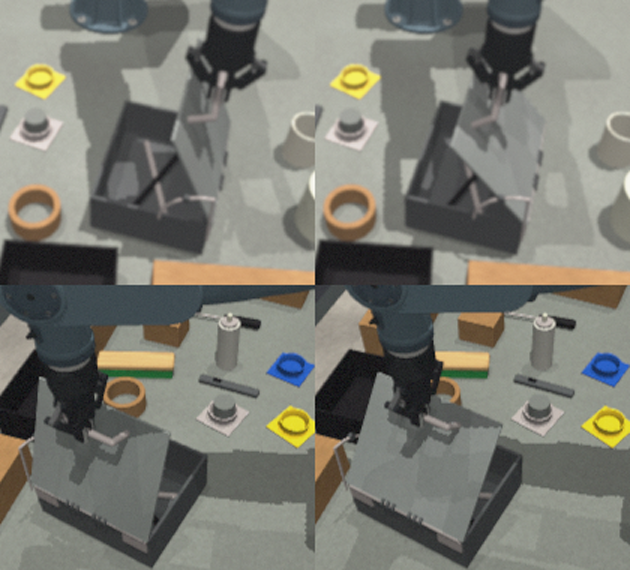

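The composite shows the held lid's free corner at scene (280,220) and side (182,158). The predictions for 0.86 rad are (280,216) and (182,158). At the top of the lift it matched about 1.15 rad. The cap is seated and the can is upright.

```bash
python3 ang.py; python3 -c "
from h import *
print(ctrl.hand_in())"
```

```text
[0.607  0.1677 0.4324] r 0.1980514319654532 lid 0.862898869661284 [-1.25292964 -2.25716137  5.30952646] 16.025
the job is handed in; nothing more can be done
None
```

The job is done and handed in at about 16 s of the 58 s allowed. No verdict came back, so the results below are my own checks.

- **Cap:** I lifted it straight off the can and lowered it into the steel holder. It touched the floor at the expected height with about 10 N, and I let it go. The last pictures show it seated. The can is upright and looks to be where it started.
- **Lid:** I raised it by the bar to about 1.15 rad, past the 1.00 balance point, then eased it back. It is held still at about 0.86 rad. That angle comes from the arm's pose, and the lid's corners in the scene and side pictures agree with it to within about 4 pixels.
- **Forces and bystanders:** The wrist force at the end was about 6 N. It peaked at about 22 N partway up the lift, from a small mismatch in the path, which I corrected. The other things visible in the final pictures looked undisturbed.
- **What went wrong:** My first two move calls were refused because every row needs all its fields, so nothing moved. The pose of the fourth wrist picture, taken above the holder, was slightly off because the arm was still settling. I used the other measurements for the holder instead.

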